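Store two battery mills heavy end down on a sloping rest

ROBOT

A 6-joint arm with a two-finger parallel gripper is mounted at the origin on a cart in front of the work surface, level with it; the furniture and walls round the work are solid. World frame = base frame: x ahead of the robot, y to its left, z up, the work surface at z = 0. Lengths are in m, angles in rad, forces in N, time in s.
With the tool pointing down it reaches from about 0.4 to 0.825 m from the base axis. Payload 7 kg.
Tool frame: the origin (TCP) lies on the centre line of the jaws, within the pads' length; the fingertips stand 8 mm ahead of it and the grasp point (between the pads) lies 11 mm behind it; z points along the fingers, y is the line along which they close (so a half turn about z gives the same grasp; the last joint's range is limited). The gripper opens to 85 mm and grips with 20 to 120 N. Pads are 22 mm wide; open, the fingers measure 114 mm over their backs; the gripper's body (76 mm by 85 mm) begins 54 mm behind the grasp point. The pads swing forward as they close: fully open they stand 13 mm farther back than shut.
Start: joints at [1.428, 0.359, 0.012, 0, -1.224, -0.288], TCP at [0.282, 0.613, 0.239] pointing down, gripper open.
Joint ranges: [-3.07, 3.07], [-1.43, 2.12], [-1.02, 1.25], [-3.03, 1.67], [-3.05, -0], [-3.03, 3.03]. Speed limits (rad/s): [2.39, 2.39, 3.01, 3.14, 3.14, 3.14].

INTERFACE

Orientations are given as a unit quaternion [x, y, z, w].
In Python, from workcell import status, cams, order gives the robot as it stands.
- The arm moves only by the shell command python3 -m handwheel 'ROWS' [FORCE]. ROWS is JSON, a list of rows, each a list of 7 numbers: the shift along the tool's x, y, z in m, then the turn, a rotation vector about the tool's x, y, z in degrees, then the opening in per cent of the stroke, from 0 (shut) to 100 (fully open). In form: [[x, y, z, ax, ay, az, jaw], ...]. A call has 1 to 20 rows; each row shifts and turns the commanded pose from where the row before left it, along the tool's axes as they then stand; what a row does not reach is not made up. A row lasts 1/12 s, in which the tool goes at most 41.7 mm and 7.16 degrees, less where a joint would pass 70% of its speed; a pose out of reach is approached as far as the arm can. A call is refused whole if a number of a shift passes 0.0417 or a number of a turn 7.16, either way. A call with a gripper value outside its range is refused whole. The fingers move at their own pace and stop on an object; FORCE is the grip in N (left out, the last holds). Time passes only in rows, so rows that do not move let the fingers close. It gives the time, the measured TCP pose, the force, the opening and the grip force at its end, in the units of the state.
- status.get_state(): the state, without advancing time (a new reading comes with each control period).
- cams.read_camera(name): name is "scene" or "top"; returns a dict with "image" (400x640x3 uint8, red, green, blue), "depth" (400x640 float32, m along the optical axis (not along the pixel's ray), 0 where there is no reading), "intrinsics" (3x3 intrinsics, pixels), "R" (3x3) and "t" (3): a world point X has camera coordinates R X + t. Camera axes: x right, y down, z forward; pixel columns grow to the right and rows downward; lengths in m; the calibration is good to about 2 mm. A picture is of the moment at which its call begins.
- order.close_job(): hands the job in; it is judged then, once.
The state is a dict: "clock": time; "joint_pos": joint angles; "qd": joint speeds; "tau": joint torques, N m; "ee_pos": TCP position; "eef_rot": TCP orientation; "ft_force": force on the tool from outside, world axes, zero at the start; "wrist_torque": the same for the moment, N m; "gripper_width": opening from 0.0 (shut) to 1.0 (fully open); "grip_force": force on a finger pad.
Only numpy, scipy, OpenCV 4.12 (cv2) and the standard library are available. Lean on these libraries where they do the work, as an engineer would, in place of code of your own. Each camera call takes 0.05 s, during which the arm holds its last target. There are 200 camera calls.

TASK

Put both pepper mills away on the wooden sloping rest, one in each lane, each lying along its lane with its heavy battery end at the low end, by the lip. The two ends of a mill look the same, so lift it at mid-length and feel or see which end is the heavier. Set the mills down rather than letting them drop, and leave the other things where they are.

Things in the scene. Friction and masses are not known exactly. Their poses are not given: they have to be found in the camera images.
- mill_a_mid (a point): battery pepper mill lying on the worktop: round steel barrel (42 mm across at mid-length, 98 mm long) between two alike black square caps 44 x 44 x 36 mm; 170 mm long, 0.28 to 0.44 kg. Batteries in one cap put its centre of mass about 40 mm from mid-length; no mark shows which. Point: the mill's centre, 22 mm up while lying; x along the length (+x may be the heavy or the light end).
- mill_b_mid (a point): second mill, of the same make, size and axes as the first; its +x end, too, may be the heavy or the light one. Held level at mid-length, a mill's heavy end loads the wrist with a moment of 0.1 to 0.18 N m; a firm grip (60 N) keeps it level, in a light one (20 N) the heavy end sags some 45 degrees. Point: the mill's centre, 22 mm up while lying; x along the length.
- rest: fixed light wooden rest, 180 x 172 mm, two lanes sloping down at 20 degrees away from the robot, high end near it; origin: centre of underside; x horizontal from low to high end, y across, z up. A lane: two cross bars 25 mm wide, 27 and 142 mm up the slope from a 30 mm high lip, with guides 58 mm apart, 16 mm high, on the bars only: a mill's middle 90 mm stays free.
- high_bar: the upper cross bar of the rest with its guides; origin at the middle of its top. A mill lying heavy end low bears on it with only about 0.4 to 0.7 N, lying the wrong way round with 2 N or more
- lane_left (a point): the point where the centre of a mill lies when it rests in the left lane (as the robot sees it) with its low end against the lip, 96 mm above the worktop; axes as the rest
- lane_right (a point): the same for the right lane; the lanes are 96 mm apart
- teaspoon_mid (a point): steel teaspoon, 132 mm long, bystander; point at its centre
- cream_bowl_mid (a point): small bowl 116 mm across and 52 mm high, bystander; point at its centre
- vanilla_jar_mid (a point): spice jar with red cap, 45 mm across and 106 mm high, bystander; point at its centre
- tea_box_mid (a point): dark card tea box, 68 x 136 x 69 mm, bystander; point at its centre
There are look-alikes about, which are no part of the job. Leave any blue look-alike of the part that bears mill_b_mid alone.

How it is judged:
By the outcome, as a careful person would: the job done as asked, in the order asked, and still so for the second after the job is handed in, with the robot touching nothing.
It also fails if it takes over 61 s, if anything falls off the work surface, if the arm or the gripper's body presses on something with over 40 N, if the wrist force passes 120 N, or if a joint passes its speed limit or range.

## Working session

There is one attempt and no reset: what is moved stays moved. The work goes in short steps, Python scripts to look and compute and a shell command to move; the robot and the scene stay as the last step left them, time stands still between calls to the robot, and variables do not carry over. Pictures are saved under pics/ and viewed, at most 10 in all, crops included, and the job is handed in when it is done.

```bash
ls; mkdir -p pics; cat > h.py <<'E'
import numpy as np, cv2
from workcell import status, cams, order
def cap(n):
    c=cams.read_camera(n); np.savez(f'{n}.npz',**c); return c
def P(c,u,v,z=None):
    """pixel -> world, on plane z or using depth"""
    K,R,t=c['intrinsics'],c['R'],c['t']
    d=np.linalg.inv(K)@np.array([u,v,1.]); o=-R.T@t; w=R.T@d
    s=(z-o[2])/w[2] if z is not None else c['depth'][int(v),int(u)]
    return o+s*w
def cloud(c):
    K,R,t=c['intrinsics'],c['R'],c['t']; h,w=c['depth'].shape
    u,v=np.meshgrid(np.arange(w),np.arange(h)); d=c['depth']
    X=np.stack([(u-K[0,2])/K[0,0]*d,(v-K[1,2])/K[1,1]*d,d],-1)
    return (X-t)@R
E
python3 - <<'E'
from h import *
for n in('scene','top'):
    c=cap(n); cv2.imwrite(f'pics/{n}0.png',c['image'][:,:,::-1]); print(n,-c['R'].T@c['t'],c['intrinsics'][0,0])
s=status.get_state(); print(s)
E
```

```text
pics
scene [-0.24689611 -0.82351473  1.06317214] 408.1955479085468
top [ 0.26478994 -0.254408    1.50483846] 498.4939722738182
{'clock': 0.1, 'joint_pos': array([ 1.42810077e+00,  3.59328028e-01,  1.11615402e-02, -2.73194679e-04,
       -1.22406916e+00, -2.88110650e-01]), 'qd': array([-0.00153133,  0.00087508,  0.00213552,  0.0008982 , -0.00138007,
        0.00214365]), 'tau': array([-2.03371426e-03, -5.84762442e+01,  2.94110155e+01,  6.95460901e+00,
       -3.20033199e-03,  1.94998279e-05]), 'ee_pos': array([0.28173885, 0.61295337, 0.23846027]), 'eef_rot': array([ 9.76880110e-01, -2.13786613e-01, -7.58171606e-05,  7.27086817e-04]), 'ft_force': array([-0.20939005, -0.97763502, -0.431292  ]), 'wrist_torque': array([-0.02090312,  0.04525019,  0.01868968]), 'grip_force': 0.0, 'gripper_width': 0.996408885799657}
```

View pics/scene0.png

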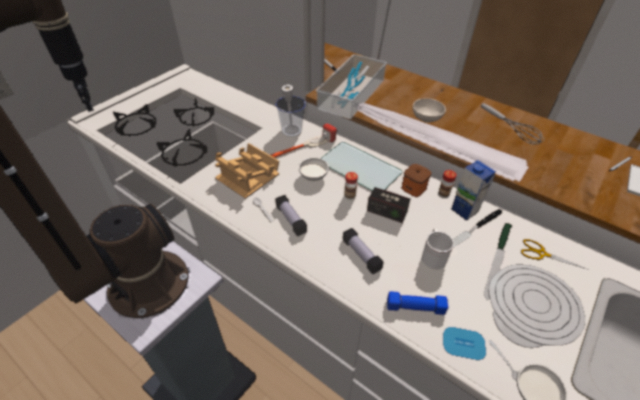

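View pics/top0.png

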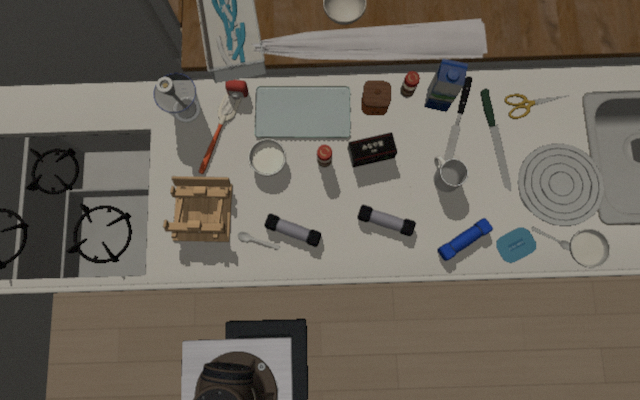

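Scene picture: the two grey mills with black caps lie at (290,214) and (362,250), and the blue look-alike is at (417,303). Top picture: the mills are at (293,230) and (387,220), the rest at (200,209) with its lip at the far (top) end, and the blue one at (466,240). The steel and black ones fit the description (steel barrel, square black caps), so the blue one stays put.

```bash
python3 - <<'E'
from h import *
c=dict(np.load('top.npz')); X=cloud(c)
for n,(u,v) in dict(m1=(293,230),m2=(387,220)).items():
    m=np.zeros((400,640),bool); m[v-35:v+35,u-40:u+40]=1
    m&=(X[...,2]>0.012)&(X[...,2]<0.06)
    k,lab,st,ce=cv2.connectedComponentsWithStats(m.astype('uint8')); L=lab==1+np.argmax(st[1:,4])
    p=X[L]; r=cv2.minAreaRect(p[:,:2].astype('float32')*1000); print(n,L.sum(),r,np.median(p[:,2]),p[:,2].max())
    q=p[:,:2]-p[:,:2].mean(0); w,V=np.linalg.eigh(q.T@q); print(' axis deg',np.degrees(np.arctan2(V[1,1],V[0,1])))
# rest
for nm in('top','scene'):
    c=dict(np.load(nm+'.npz')); X=cloud(c)
    pc=P(dict(np.load('top.npz')),200,209,0.08); 
    m=(abs(X[...,0]-pc[0])<.16)&(abs(X[...,1]-pc[1])<.15)&(X[...,2]>0.02)&(X[...,2]<.2)
    p=X[m]; r=cv2.minAreaRect(p[:,:2].astype('float32')*1000); print(nm,pc,r,p[:,2].max(), p.min(0),p.max(0))
    np.save(nm+'_rest.npy',p)
    print(' lip-ish/top:',[ (round(a,3),round(np.percentile(p[abs(p[:,0]-a)<.005][:,2],90),3)) for a in np.arange(p[:,0].min(),p[:,0].max(),.012)])
t=dict(np.load('top.npz'))['image'][160:260,150:430]; cv2.imwrite('pics/crop1.png',cv2.resize(t,None,fx=2.85,fy=2.85,interpolation=cv2.INTER_CUBIC)[:,:,::-1])
E
```

```text
m1 812 ((463.48760986328125, -170.1463623046875), (170.24514770507812, 45.39391326904297), 67.6307601928711) 0.04138144784122565 0.05281853433179857
 axis deg 67.32663008076344
m2 826 ((483.8195495605469, -450.0435485839844), (169.86863708496094, 45.18099594116211), 70.12763977050781) 0.04068525257074018 0.052522919384797556
 axis deg 69.76167102851969
top [0.52443145 0.09372576 0.08      ] ((565.2195434570312, 68.95443725585938), (240.14129638671875, 250.75926208496094), 86.86103820800781) 0.1139766976751417 [ 0.43857549 -0.056245    0.0200181 ] [0.68408296 0.19331332 0.1139767 ]Traceback (most recent call last):
  File "<stdin>", line 16, in <module>
    return _quantile_unchecked(
        a, q, axis, out, overwrite_input, method, keepdims, weights)
    return _ureduce(a,
                    func=_quantile_ureduce_func,
    ...<5 lines>...
                    overwrite_input=overwrite_input,
                    method=method)
    r = func(a, **kwargs)
    result = _quantile(arr,
                       quantiles=q,
    ...<2 lines>...
                       out=out,
                       weights=wgt)
    slices_having_nans = np.isnan(arr[-1, ...])
                                  ~~~^^^^^^^^^
IndexError: index -1 is out of bounds for axis 0 with size 0
```

```bash
python3 - <<'E'
from h import *
c=dict(np.load('top.npz')); X=cloud(c); im=c['image'].astype(int)
m=(X[...,2]>0.012)&(X[...,2]<.2)&(im[...,0]-im[...,2]>25); m[:165]=0; m[260:]=0; m[:,:155]=0; m[:,245:]=0
k,lab,st,ce=cv2.connectedComponentsWithStats(m.astype('uint8')); L=lab==1+np.argmax(st[1:,4]); p=X[L]
print(st[1:], cv2.minAreaRect(p[:,:2].astype('float32')*1000),p.min(0),p.max(0))
# height map table
ang=0
for x in np.arange(.40,.64,.01):
    print('%.2f'%x,[ '%3d'%(1000*np.median(q)) if len(q:=p[(abs(p[:,0]-x)<.005)&(abs(p[:,1]-y)<.005)][:,2]) else '  .' for y in np.arange(0,.21,.01)])
t=c['image'][160:260,150:430]; cv2.imwrite('pics/crop1.png',cv2.resize(t,None,fx=2.85,fy=2.85,interpolation=cv2.INTER_CUBIC)[:,:,::-1])
E
```

```text
[[ 199  165    7    9   38]
 [ 163  176   69   65 2608]
 [ 230  192    1    1    1]
 [ 229  199    2    6    7]
 [ 200  200    6    4   12]
 [ 216  200    1    1    1]
 [ 209  204    1    1    1]
 [ 174  210    1    1    1]
 [ 201  210    2    1    2]
 [ 210  213    4    5    9]
 [ 228  214    2    1    2]
 [ 183  216    2    1    2]
 [ 225  216    5    3    5]
 [ 212  219    2    1    2]
 [ 210  220    1    1    1]
 [ 229  220    1    2    2]
 [ 226  223    4    2    4]
 [ 225  225    4    9   10]
 [ 225  230    1    1    1]
 [ 228  233    1    1    1]
 [ 186  235    1    1    1]
 [ 198  235    3    6    9]
 [ 222  235    1    1    1]
 [ 221  234    8    7   17]
 [ 202  237    1    1    1]
 [ 179  238    3    2    4]
 [ 185  238    1    1    1]
 [ 189  239    1    1    1]
 [ 203  239    1    1    1]
 [ 227  239    2    1    2]
 [ 191  240    1    1    1]] ((534.7713623046875, 104.2906265258789), (171.75555419921875, 187.0572052001953), 86.93102264404297) [0.43857549 0.01417323 0.01201452] [0.62940828 0.19306234 0.1139767 ]
0.40 ['  .', '  .', '  .', '  .', '  .', '  .', '  .', '  .'
[... 2911 characters left out ...]
50', ' 64', ' 65', ' 62', ' 64', ' 49', ' 49', ' 47', ' 50', ' 48', ' 58', ' 63', '  .']
0.60 ['  .', '  .', ' 32', ' 33', ' 31', ' 31', ' 25', ' 13', ' 13', ' 62', ' 63', ' 60', ' 66', ' 46', ' 45', ' 46', ' 47', ' 42', ' 65', ' 58', '  .']
0.61 ['  .', ' 71', ' 50', ' 57', ' 50', ' 52', ' 47', ' 45', ' 45', ' 44', ' 45', ' 43', ' 41', ' 41', ' 38', ' 38', ' 33', ' 37', ' 34', '  .', '  .']
0.62 ['  .', '  .', ' 65', ' 69', ' 67', ' 67', ' 67', ' 67', ' 65', ' 65', ' 66', ' 64', ' 66', ' 65', ' 61', ' 62', ' 64', ' 61', ' 62', '  .', '  .']
0.63 ['  .', '  .', '  .', '  .', '  .', '  .', '  .', '  .', ' 61', ' 67', ' 67', ' 68', ' 68', ' 67', ' 64', ' 65', ' 67', ' 66', ' 68', ' 66', '  .']
```

View pics/crop1.png

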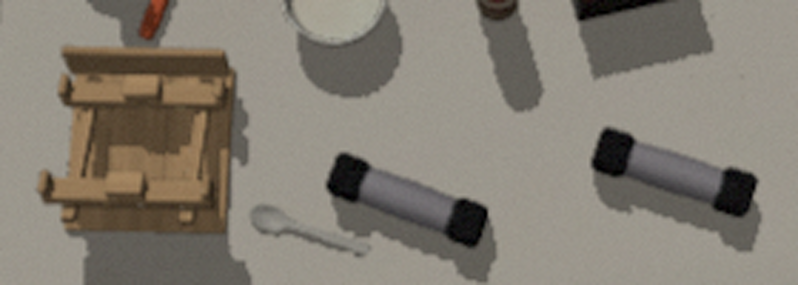

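The crop shows the rest with its lip at the top, at (145,60), and the high bar at (125,188) near the robot. The two steel mills are at (407,200) and (673,172), with the spoon between the rest and the first mill. Next I fit the rest's yaw and centre line and work out the first move.

```bash
cat >> h.py <<'E'
from scipy.spatial.transform import Rotation as Ro
def tip(yaw,tilt=0):
    """tool x at world yaw (deg), pointing down, then turned about tool y by tilt deg"""
    y=np.radians(yaw); x=np.array([np.cos(y),np.sin(y),0]); z=np.array([0,0,-1.])
    return Ro.from_matrix(np.c_[x,np.cross(z,x),z])*Ro.from_euler('y',tilt,degrees=True)
def go(p=None,R=None):
    s=status.get_state(); T=Ro.from_quat(s['eef_rot']); p=s['ee_pos'] if p is None else np.array(p)
    d=T.inv().apply(p-s['ee_pos']); print('t %.2f'%s['clock'],'pos',s['ee_pos'].round(4),'j',np.degrees(s['joint_pos']).round(),'tool shift mm',(d*1000).round(1),'rows',round(np.linalg.norm(d)/.04,1))
    if R is not None: print('  turn',np.degrees((T.inv()*R).as_rotvec()).round(2))
    print('  F',s['ft_force'].round(2),'M',s['wrist_torque'].round(3),'grip',round(float(s['grip_force']),1),'w',round(float(s['gripper_width']),3))
E
python3 - <<'E'
from h import *
for nm in ('top','scene'):
    c=dict(np.load(nm+'.npz')); X=cloud(c); im=c['image'].astype(int)
    m=(X[...,0]>.43)&(X[...,0]<.66)&(X[...,1]>0)&(X[...,1]<.22)&(X[...,2]>.012)&(im[...,0]-im[...,2]>20); p=X[m]
    fl=X[(X[...,0]>.4)&(X[...,0]<.6)&(abs(X[...,1]+.3)<.04)]; print(nm,'table z',np.median(fl[:,2]).round(4))
    l=p[(p[:,0]>.61)&(p[:,2]>.058)]; print(' lip fit',np.polyfit(l[:,1],l[:,0],1),l[:,1].min(),l[:,1].max(),np.median(l[:,2]))
    for x0,h in((.476,.095),(.585,.058)):
        g=p[(abs(p[:,0]-x0)<.014)&(p[:,2]>h)&(abs(p[:,1]-.105)<.035)]; print(' mid guide',len(g),g.mean(0),g.min(0),g.max(0))
        b=p[(abs(p[:,0]-x0)<.006)&((abs(p[:,1]-.06)<.02)|(abs(p[:,1]-.155)<.02))&(p[:,2]>h-.015)]; print(' bar',len(b),np.median(b,0))
go([.463,-.17,.2],tip(-112.5))
E
```

```text
top table z 0.0006
 lip fit [0.05397004 0.61471044] 0.01417323210201806 0.18518602447033616 0.0664499449678811
 mid guide 138 [0.47603256 0.10694916 0.10380686] [0.46306622 0.07477003 0.09512789] [0.48988509 0.13445516 0.1139767 ]
 bar 109 [0.47708953 0.13524054 0.08910555]
 mid guide 111 [0.58426805 0.1006574  0.06539808] [0.57224377 0.07812391 0.05838456] [0.5979703  0.12058562 0.07296231]
 bar 95 [0.58487276 0.07954015 0.05013277]
scene table z 0.0
 lip fit [0.04878139 0.61308898] 0.008837548517245919 0.17771566123817736 0.06482971453503268
 mid guide 63 [0.4729231  0.09956374 0.10269147] [0.46214329 0.08116748 0.09583371] [0.48932567 0.12068328 0.10909303]
 bar 34 [0.47443566 0.07587543 0.08840351]
 mid guide 45 [0.58129164 0.09378    0.06408294] [0.57141482 0.07492516 0.05847742] [0.59763562 0.11701238 0.06960545]
 bar 41 [0.58460745 0.07960959 0.05052032]
t 0.10 pos [0.2817 0.613  0.2385] j [ 82.  21.   1.  -0. -70. -17.] tool shift mm [491.7 635.6  39.5] rows 20.1
  turn [ 6.000e-02 -7.000e-02  8.781e+01]
  F [-0.21 -0.98 -0.43] M [-0.021  0.045  0.019] grip 0.0 w 0.996
```

```bash
python3 -m handwheel '[[0.0246,0.0318,0,0,0,0,100],[0.0246,0.0318,0,0,0,0,100],[0.0246,0.0318,0,0,0,0,100],[0.0246,0.0318,0,0,0,0,100],[0.0246,0.0318,0,0,0,0,100],[0.0246,0.0318,0,0,0,0,100],[0.0246,0.0318,0,0,0,0,100],[0.0246,0.0318,0,0,0,0,100],[0.0246,0.0318,0,0,0,0,100],[0.0246,0.0318,0,0,0,0,100],[0.0246,0.0318,0,0,0,0,100],[0.0246,0.0318,0,0,0,0,100],[0.0246,0.0318,0,0,0,0,100],[0.0246,0.0318,0,0,0,0,100],[0.0246,0.0318,0,0,0,0,100],[0.0246,0.0318,0,0,0,0,100],[0.0246,0.0318,0,0,0,0,100],[0.0246,0.0318,0,0,0,0,100],[0.0246,0.0318,0,0,0,0,100],[0.0246,0.0318,0,0,0,0,100]]'
python3 -m handwheel '[[0,0,0.01,0,0,6.75,100],[0,0,0.01,0,0,6.75,100],[0,0,0.01,0,0,6.75,100],[0,0,0.01,0,0,6.75,100],[0,0,0.01,0,0,6.75,100],[0,0,0.01,0,0,6.75,100],[0,0,0.01,0,0,6.75,100],[0,0,0.01,0,0,6.75,100],[0,0,0.01,0,0,6.75,100],[0,0,0.01,0,0,6.75,100],[0,0,0,0,0,6.75,100],[0,0,0,0,0,6.75,100],[0,0,0,0,0,6.75,100],[0,0,0,0,0,0,100]]'
python3 - <<'E'
from h import *
go([.4635,-.170,.014],tip(-112.5))
c=dict(np.load('top.npz')); X=cloud(c); im=c['image'].astype(int)
m=(X[...,0]>.43)&(X[...,0]<.66)&(X[...,1]>0)&(X[...,1]<.22)&(X[...,2]>.012)&(im[...,0]-im[...,2]>20); p=X[m]
for x0,h in((.478,.0955),(.587,.0575)):
    q=p[abs(p[:,0]-(x0+.05*(p[:,1]-.105)))<.009]
    hi=q[:,2]-(-.364*(q[:,0]-x0-.05*(q[:,1]-.105)))>h
    print(''.join('%3d'%(100*hi[abs(q[:,1]-y)<.0025].mean()) if (abs(q[:,1]-y)<.0025).any() else ' --' for y in np.arange(.0,.215,.005)))
E
```

```text
clock: 1.77
ee_pos: [0.4631, -0.1722, 0.2393]
eef_rot: [0.977, -0.214, 0.0, -0.0]
ft_force: [0.9, 1.7, 0.6]
gripper_width: 1.001
grip_force: 0.0
clock: 2.93
ee_pos: [0.4631, -0.17, 0.139]
eef_rot: [-0.554, 0.833, 0.0, -0.0]
ft_force: [-0.9, -0.8, 0.4]
gripper_width: 1.0
grip_force: 0.0
t 2.93 pos [ 0.4631 -0.17    0.139 ] j [  3.   9. -30.  -0. -51. -25.] tool shift mm [ -0.2  -0.5 125. ] rows 3.1
  turn [ 0.04 -0.01 -0.25]
  F [-0.91 -0.8   0.38] M [-0.029 -0.046  0.024] grip 0.0 w 1.0
 -- -- -- -- 71 58 80  0  0  0  0  0  0  0  0  0  0  0 73100100100100100100100  0  0  0  0  0  0  0  0  0  0  0 68100100 -- -- --
 -- -- -- 46 80100  0  0  0  0  0  0  0  0  0  0 10 68100100100100100100100  0  0  0  0  0  0  0  0  0 11  0 60 90 -- -- -- -- --
```

```bash
python3 -m handwheel '[[0,0,0.015,0,0,0,72],[0,0,0.025,0,0,0,72],[0,0,0.025,0,0,0,72],[0,0,0.025,0,0,0,72],[0,0,0.015,0,0,0,72],[0,0,0.01,0,0,0,72],[0,0,0.01,0,0,0,72],[0,0,0,0,0,0,72],[0,0,0,0,0,0,72]]'
python3 - <<'E'
from h import *
go()
E
python3 -m handwheel '[[0,0,0,0,0,0,30],[0,0,0,0,0,0,30],[0,0,0,0,0,0,30],[0,0,0,0,0,0,30],[0,0,0,0,0,0,30],[0,0,0,0,0,0,30],[0,0,0,0,0,0,30],[0,0,0,0,0,0,30]]' 60
python3 - <<'E'
from h import *
go()
E
```

```text
clock: 3.68
ee_pos: [0.4629, -0.1701, 0.014]
eef_rot: [-0.557, 0.83, 0.0, -0.001]
ft_force: [-0.1, -0.3, 0.1]
gripper_width: 0.723
grip_force: 0.0
t 3.68 pos [ 0.4629 -0.1701  0.014 ] j [  3.  19. -37.   0. -33. -25.] tool shift mm [0. 0. 0.] rows 0.0
  F [-0.11 -0.3   0.09] M [ 0.007 -0.006 -0.035] grip 0.0 w 0.723
clock: 4.35
ee_pos: [0.4637, -0.17, 0.0154]
eef_rot: [-0.556, 0.831, -0.0, 0.001]
ft_force: [-2.2, 1.0, 6.1]
gripper_width: 0.471
grip_force: 60.5
t 4.35 pos [ 0.4637 -0.17    0.0154] j [  3.  19. -37.   0. -34. -25.] tool shift mm [0. 0. 0.] rows 0.0
  F [-2.18  1.04  6.07] M [0.524 0.781 0.065] grip 60.5 w 0.471
```

```bash
python3 -m handwheel '[[0,0,-0.01,0,0,0,30],[0,0,-0.02,0,0,0,30],[0,0,-0.03,0,0,0,30],[0,0,-0.03,0,0,0,30],[0,0,-0.03,0,0,0,30],[0,0,-0.03,0,0,0,30],[0,0,-0.02,0,0,0,30],[0,0,-0.01,0,0,0,30],[0,0,0,0,0,0,30],[0,0,0,0,0,0,30],[0,0,0,0,0,0,30],[0,0,0,0,0,0,30],[0,0,0,0,0,0,30]]'
python3 - <<'E'
from h import *
for i in range(4): c=cap('top'); go()
c=cap('scene'); X=cloud(c)
cv2.imwrite('pics/s1.png',cv2.resize(c['image'][120:300,180:420],None,fx=3,fy=3)[:,:,::-1])
E
```

```text
clock: 5.43
ee_pos: [0.4626, -0.17, 0.1928]
eef_rot: [-0.556, 0.831, 0.001, -0.001]
ft_force: [0.3, 1.0, -3.7]
gripper_width: 0.471
grip_force: 61.4
t 5.48 pos [ 0.4628 -0.17    0.1931] j [  3.   6. -26.  -0. -59. -25.] tool shift mm [0. 0. 0.] rows 0.0
  F [ 0.39 -0.06 -3.17] M [-0.152  0.03   0.042] grip 61.4 w 0.472
t 5.53 pos [ 0.463  -0.1701  0.1933] j [  3.   6. -26.  -0. -59. -25.] tool shift mm [0. 0. 0.] rows 0.0
  F [ 0.16  0.16 -3.84] M [-0.166  0.033 -0.062] grip 61.4 w 0.471
t 5.58 pos [ 0.4631 -0.17    0.1936] j [  3.   5. -25.  -0. -59. -25.] tool shift mm [0. 0. 0.] rows 0.0
  F [-0.11 -0.19 -4.85] M [-0.156  0.033  0.013] grip 61.4 w 0.471
t 5.63 pos [ 0.4632 -0.17    0.1938] j [  3.   5. -25.  -0. -59. -25.] tool shift mm [0. 0. 0.] rows 0.0
  F [-0.24  0.33 -3.17] M [-0.219  0.003 -0.009] grip 61.4 w 0.469
```

View pics/s1.png

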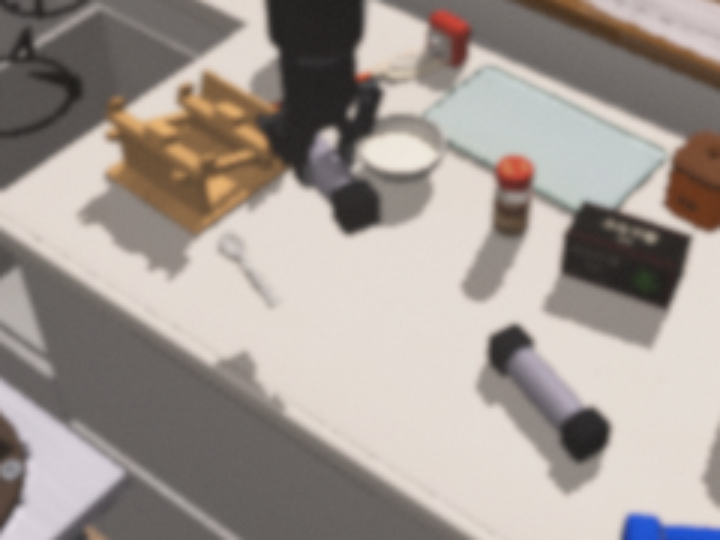

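The picture shows the mill held level by the gripper at (340,185). The wrist moment Mx of about -0.17 N m puts the heavy end on the +y side, which is the tool's -x end. That end has to go far and low, so I turn +70.5 degrees about z and then tilt +20 degrees.

```bash
cat >> h.py <<'E'
def lane(C,h,off=.0066,sgn=-1,up=0):
    """TCP target over lane centre C by h along the slope normal; sgn -1: tool -x end is low; up: shift uphill"""
    a=np.radians(-3); f=np.array([np.cos(a),np.sin(a),0]); u=np.array([0,0,1.]); t=np.radians(20)
    n=f*np.sin(t)+u*np.cos(t); s=-f*np.cos(t)+u*np.sin(t)
    R=tip(-183,20) if sgn<0 else tip(-3,-20)
    return np.array(C)+n*(h-off)+s*up, R
E
python3 - <<'E'
from h import *
p,R=lane([.540,.1515,.096],.06,up=.006); print(p); go([p[0],p[1],.22],tip(-183))
E
```

```text
[0.55260842 0.15083922 0.14823171]
t 5.68 pos [ 0.4633 -0.17    0.1939] j [  3.   5. -25.  -0. -59. -25.] tool shift mm [-330.7   39.9  -26.1] rows 8.4
  turn [ 2.000e-02 -3.000e-02  7.057e+01]
  F [-0.6  -0.3  -4.39] M [-0.135  0.048  0.027] grip 61.4 w 0.475
```

```bash
python3 -m handwheel '[[-0.01,0.0012,-0.002,0,0,0,30],[-0.02,0.0024,-0.003,0,0,0,30],[-0.03,0.0036,-0.003,0,0,0,30],[-0.03,0.0036,-0.003,0,0,0,30],[-0.03,0.0036,-0.003,0,0,0,30],[-0.03,0.0036,-0.003,0,0,0,30],[-0.03,0.0036,-0.003,0,0,0,30],[-0.03,0.0036,-0.003,0,0,0,30],[-0.03,0.0036,-0.003,0,0,0,30],[-0.03,0.0036,0,0,0,0,30],[-0.03,0.0036,0,0,0,0,30],[-0.02,0.0024,0,0,0,0,30],[-0.01,0.0012,0,0,0,0,30],[0,0,0,0,0,0,30]]'
python3 -m handwheel '[[0,0,0,0,0,2.5,30],[0,0,0,0,0,5,30],[0,0,0,0,0,6,30],[0,0,0,0,0,6,30],[0,0,0,0,0,6,30],[0,0,0,0,0,6,30],[0,0,0,0,0,6,30],[0,0,0,0,0,6,30],[0,0,0,0,0,6,30],[0,0,0,0,0,6,30],[0,0,0,0,0,6,30],[0,0,0,0,0,5,30],[0,0,0,0,0,4,30],[0,0,0,0,2,0,30],[0,0,0,0,4,0,30],[0,0,0,0,4,0,30],[0,0,0,0,4,0,30],[0,0,0,0,4,0,30],[0,0,0,0,2,0,30],[0,0,0,0,0,0,30]]'
python3 - <<'E'
from h import *
p,R=lane([.540,.1515,.096],.03,up=.006); print(p); go(p,R)
c=cap('top');print(1)
c2=cap('scene')
a=cv2.resize(c['image'][150:270,130:270],(466,400)); b=cv2.resize(c2['image'][100:220,180:280],(333,400))
cv2.imwrite('pics/s2.png',np.hstack([a,b])[:,:,::-1])
E
```

```text
clock: 6.85
ee_pos: [0.553, 0.1524, 0.2199]
eef_rot: [-0.557, 0.831, 0.0, -0.0]
ft_force: [-0.1, 0.1, -3.0]
gripper_width: 0.475
grip_force: 61.4
clock: 8.52
ee_pos: [0.5533, 0.1492, 0.2187]
eef_rot: [0.026, 0.984, 0.004, -0.175]
ft_force: [0.5, 0.3, -4.5]
gripper_width: 0.473
grip_force: 61.5
[0.54236187 0.15137622 0.12004093]
t 8.52 pos [0.5533 0.1492 0.2187] j [  28.   24.    4.  -10.  -88. -119.] tool shift mm [-23.7   1.7  96.4] rows 2.5
  turn [-0.03 -0.22 -0.07]
  F [ 0.5   0.28 -4.47] M [-0.073 -1.543  0.026] grip 61.5 w 0.473
1
```

View pics/s2.png

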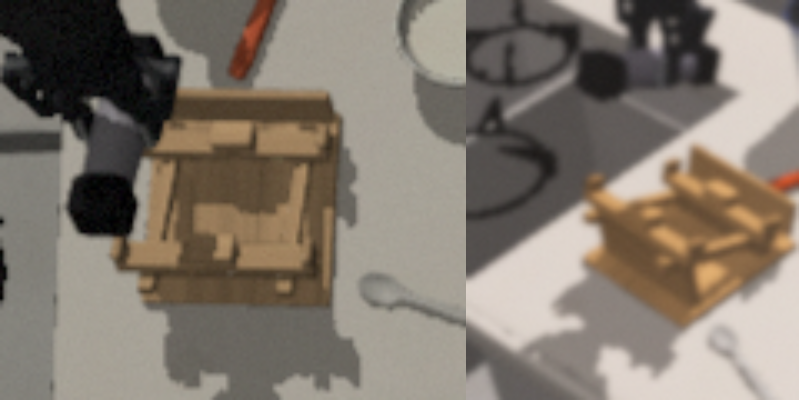

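The mill hangs tilted above the left lane: the near cap is at (103,205) in the left panel, and perspective shifts it left of the lane. It lines up with the lane direction. I'll lower it to 30 mm above the lane.

```bash
python3 -m handwheel '[[-0.005,0.0003,0.01,0,0,0,30],[-0.005,0.0003,0.02,0,0,0,30],[-0.005,0.0003,0.02,0,0,0,30],[-0.005,0.0003,0.02,0,0,0,30],[-0.0037,0.0003,0.0164,0,0,0,30],[0,0.0002,0.01,0,0,0,30],[0,0,0,0,0,0,30],[0,0,0,0,0,0,30]]'
python3 - <<'E'
from h import *
c=cap('top'); p,R=lane([.540,.1515,.096],.0,up=.006); go(p,R)
c2=cap('scene')
a=cv2.resize(c['image'][150:270,130:270],(466,400)); b=cv2.resize(c2['image'][100:220,180:280],(333,400))
cv2.imwrite('pics/s3.png',np.hstack([a,b])[:,:,::-1])
# black/steel far cap & near cap centre in world from depth
X=cloud(c); im=c['image'].astype(int)
m=(abs(X[...,1]-.15)<.04)&(X[...,0]>.40)&(X[...,0]<.52)&(X[...,2]>.09)&(X[...,2]<.19)&(im.max(-1)<70)
p=X[m]; print(len(p),np.median(p,0),p.min(0),p.max(0))
E
```

```text
clock: 9.28
ee_pos: [0.5419, 0.1524, 0.122]
eef_rot: [0.025, 0.985, 0.004, -0.173]
ft_force: [0.8, -0.2, -3.5]
gripper_width: 0.471
grip_force: 61.5
t 9.33 pos [0.5425 0.1525 0.1227] j [  28.   27.   -4.  -10.  -77. -117.] tool shift mm [-0.7 -1.1 32.5] rows 0.8
  turn [-0.02  0.11  0.11]
  F [ 0.41 -0.58 -2.81] M [-0.097 -1.409 -0.031] grip 61.5 w 0.474
359 [0.48179696 0.1494864  0.16738063] [0.45794785 0.13439389 0.09193336] [0.51987302 0.17692719 0.18499852]
```

View pics/s3.png

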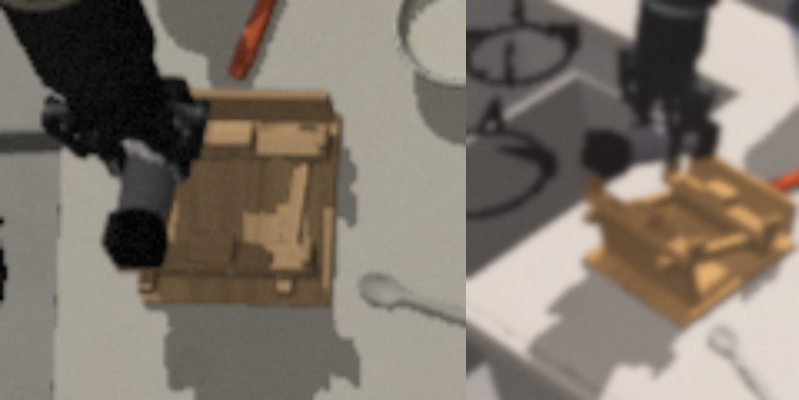

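The near cap at (135,238) is coming down over the left lane, clear of the guides. Now a slow guarded descent.

```bash
python3 -m handwheel '[[0,-0.001,0.008,0,0,0,30],[0,0,0.008,0,0,0,30],[0,0,0.005,0,0,0,30],[0,0,0.004,0,0,0,30],[0,0,0.002,0,0,0,30],[0,0,0,0,0,0,30],[0,0,0,0,0,0,30]]'
python3 -m handwheel '[[0,0,0.002,0,0,0,30],[0,0,0,0,0,0,30]]'
python3 -m handwheel '[[0,0,0.002,0,0,0,30],[0,0,0,0,0,0,30]]'
python3 - <<'E'
from h import *
p,R=lane([.540,.1515,.096],.0,up=.006); go(p,R)
E
```

```text
clock: 9.97
ee_pos: [0.5329, 0.1518, 0.0962]
eef_rot: [0.025, 0.984, 0.004, -0.174]
ft_force: [0.5, -0.1, -3.2]
gripper_width: 0.469
grip_force: 61.5
clock: 10.13
ee_pos: [0.5321, 0.1519, 0.0943]
eef_rot: [0.025, 0.984, 0.005, -0.174]
ft_force: [0.7, 0.2, -5.0]
gripper_width: 0.471
grip_force: 61.5
clock: 10.3
ee_pos: [0.5312, 0.1519, 0.0922]
eef_rot: [0.025, 0.984, 0.004, -0.174]
ft_force: [-0.4, -0.3, -3.8]
gripper_width: 0.475
grip_force: 61.5
t 10.30 pos [0.5312 0.1519 0.0922] j [  29.   28.   -6.  -11.  -73. -117.] tool shift mm [-1.   0.1  0.1] rows 0.0
  turn [-0.02 -0.02  0.06]
  F [-0.37 -0.29 -3.82] M [-0.095 -1.424 -0.032] grip 61.5 w 0.475
```

```bash
for i in 1 2 3; do :; done
python3 -m handwheel '[[0,0,0.002,0,0,0,30],[0,0,0,0,0,0,30]]' | sed -n '2p;4p'
python3 -m handwheel '[[0,0,0.002,0,0,0,30],[0,0,0,0,0,0,30]]' | sed -n '2p;4p'
python3 -m handwheel '[[0,0,0.0015,0,0,0,30],[0,0,0,0,0,0,30]]' | sed -n '2p;4p'
python3 - <<'E'
from h import *
p,R=lane([.540,.1515,.096],.0,up=.006); go(p,R)
E
```

```text
ee_pos: [0.5305, 0.1519, 0.0903]
ft_force: [-0.1, 0.4, -4.1]
ee_pos: [0.5298, 0.1519, 0.0884]
ft_force: [-1.0, -0.1, -4.0]
ee_pos: [0.5294, 0.152, 0.0871]
ft_force: [-0.3, -0.3, -3.6]
t 10.80 pos [0.5294 0.152  0.0871] j [  29.   28.   -7.  -11.  -72. -117.] tool shift mm [-0.9  0.1 -5.4] rows 0.1
  turn [-0.02 -0.02  0.06]
  F [-0.3  -0.29 -3.62] M [-0.013 -1.477  0.011] grip 61.5 w 0.473
```

```bash

python3 -m handwheel '[[0,0,0.0015,0,0,0,30],[0,0,0,0,0,0,30]]' | sed -n '2p;4p'
python3 -m handwheel '[[0,0,0.001,0,0,0,30],[0,0,0,0,0,0,30]]' | sed -n '2p;4p'
python3 -m handwheel '[[0,0,0.001,0,0,0,30],[0,0,0,0,0,0,30]]' | sed -n '2p;4p'
python3 - <<'E'
from h import *
c=cap('top'); c2=cap('scene');go()
a=cv2.resize(c['image'][150:270,130:270],(466,400)); b=cv2.resize(c2['image'][100:220,180:280],(333,400))
cv2.imwrite('pics/s4.png',np.hstack([a,b])[:,:,::-1])
E
```

```text
ee_pos: [0.5292, 0.152, 0.0861]
ft_force: [0.2, 0.4, -1.4]
ee_pos: [0.5292, 0.152, 0.0859]
ft_force: [0.3, -1.2, 3.9]
ee_pos: [0.5292, 0.152, 0.0858]
ft_force: [-0.4, -0.1, 10.9]
t 11.40 pos [0.5292 0.152  0.0858] j [  29.   28.   -7.  -11.  -72. -117.] tool shift mm [0. 0. 0.] rows 0.0
  F [0.34 0.79 9.66] M [-0.141  0.522 -0.023] grip 62.8 w 0.471
```

```bash

python3 -m handwheel '[[-0.001,0,-0.0015,0,0,0,30],[-0.002,0,0,0,0,0,30],[0,0,0,0,0,0,30]]' | sed -n '2p;4p'
python3 -m handwheel '[[-0.002,0,0,0,0,0,30],[0,0,0,0,0,0,30]]' | sed -n '2p;4p'
python3 -m handwheel '[[-0.0015,0,0,0,0,0,30],[0,0,0,0,0,0,30]]' | sed -n '2p;4p'
python3 -m handwheel '[[-0.001,0,0,0,0,0,30],[0,0,0,0,0,0,30]]' | sed -n '2p;4p'
python3 -m handwheel '[[-0.001,0,0,0,0,0,30],[0,0,0,0,0,0,30]]' | sed -n '2p;4p'
```

```text
ee_pos: [0.5319, 0.1519, 0.0849]
ft_force: [-1.0, 0.8, 5.9]
ee_pos: [0.5336, 0.1518, 0.0842]
ft_force: [-2.6, 0.2, 6.5]
ee_pos: [0.5349, 0.1516, 0.0837]
ft_force: [-2.4, -0.3, 6.1]
ee_pos: [0.5358, 0.1516, 0.0834]
ft_force: [-2.9, -0.8, 6.0]
ee_pos: [0.5368, 0.1515, 0.0831]
ft_force: [-2.5, -0.2, 6.8]
```

View pics/s4.png

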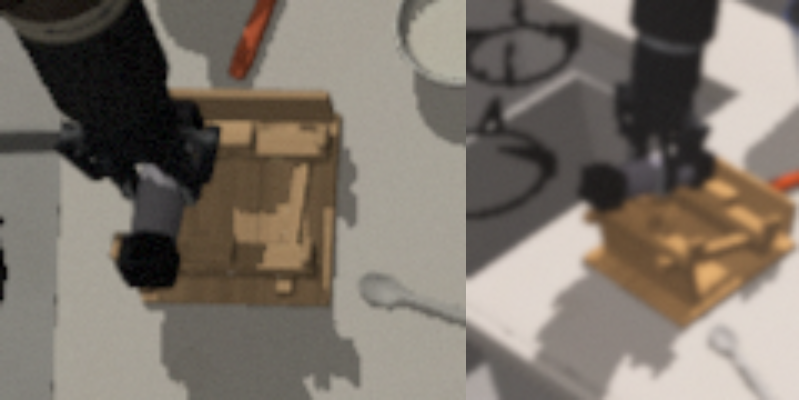

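The mill's near cap sits at (150,258) between the guides of the left lane's high bar. I keep sliding it downhill to the lip.

```bash

for k in a; do python3 -m handwheel '[[-0.001,0,0,0,0,0,30],[0,0,0,0,0,0,30]]' | sed -n '2p;4p'
python3 -m handwheel '[[-0.001,0,0,0,0,0,30],[0,0,0,0,0,0,30]]' | sed -n '2p;4p'
python3 -m handwheel '[[-0.001,0,0,0,0,0,30],[0,0,0,0,0,0,30]]' | sed -n '2p;4p'
done
```

```text
ee_pos: [0.5377, 0.1515, 0.0828]
ft_force: [-1.9, -0.3, 6.8]
ee_pos: [0.538, 0.1514, 0.0826]
ft_force: [-3.9, 0.5, 10.6]
ee_pos: [0.538, 0.1514, 0.0826]
ft_force: [-8.2, 1.4, 12.8]
```

```bash

python3 -m handwheel '[[0.001,0,-0.0012,0,0,0,46],[0,0,0,0,0,0,48],[0,0,0,0,0,0,50],[0,0,0,0,0,0,55],[0,0,0,0,0,0,62],[0,0,0,0,0,0,66],[0,0,0,0,0,0,66]]'
python3 - <<'E'
from h import *
go()
E
```

```text
clock: 13.4
ee_pos: [0.5395, 0.1515, 0.0829]
eef_rot: [0.025, 0.985, 0.004, -0.173]
ft_force: [1.2, 0.3, -0.4]
gripper_width: 0.662
grip_force: 0.0
t 13.40 pos [0.5395 0.1515 0.0829] j [  28.   29.   -6.  -11.  -72. -116.] tool shift mm [0. 0. 0.] rows 0.0
  F [ 1.21  0.3  -0.41] M [-0.046 -1.084 -0.027] grip 0.0 w 0.662
```

```bash

python3 -m handwheel '[[0,0,-0.01,0,0,0,66],[0,0,-0.02,0,0,0,66],[0,0,-0.03,0,0,0,66],[0,0,-0.03,0,0,0,66],[0,0,-0.03,0,0,0,66],[0,0,-0.02,0,0,0,66],[0,0,0,0,-2,0,72],[0,0,0,0,-6,0,72],[0,0,0,0,-6,0,72],[0,0,0,0,-6,0,72],[0,0,0,0,0,0,72]]' 
python3 - <<'E'
from h import *
go([.484,-.450,.19],tip(-110)); go([.484,-.450,.19],tip(-183))
c=cap('top'); c2=cap('scene')
a=cv2.resize(c['image'][150:270,130:270],(466,400)); b=cv2.resize(c2['image'][100:220,180:280],(333,400))
cv2.imwrite('pics/s5.png',np.hstack([a,b])[:,:,::-1])
E
```

```text
clock: 14.32
ee_pos: [0.5833, 0.1478, 0.2151]
eef_rot: [0.025, 1.0, 0.0, 0.002]
ft_force: [-1.0, 0.3, -1.5]
gripper_width: 0.724
grip_force: 0.0
t 14.32 pos [0.5833 0.1478 0.2151] j [  33.   15.  -11.    0.  -64. -126.] tool shift mm [  69.3 -602.    24.7] rows 15.2
  turn [ -0.16   0.23 -72.88]
  F [-0.96  0.28 -1.49] M [-0.053  0.291  0.039] grip 0.0 w 0.724
t 14.32 pos [0.5833 0.1478 0.2151] j [  33.   15.  -11.    0.  -64. -126.] tool shift mm [  69.3 -602.    24.7] rows 15.2
  turn [0.01 0.26 0.12]
  F [-0.96  0.28 -1.49] M [-0.053  0.291  0.039] grip 0.0 w 0.724
```

View pics/s5.png

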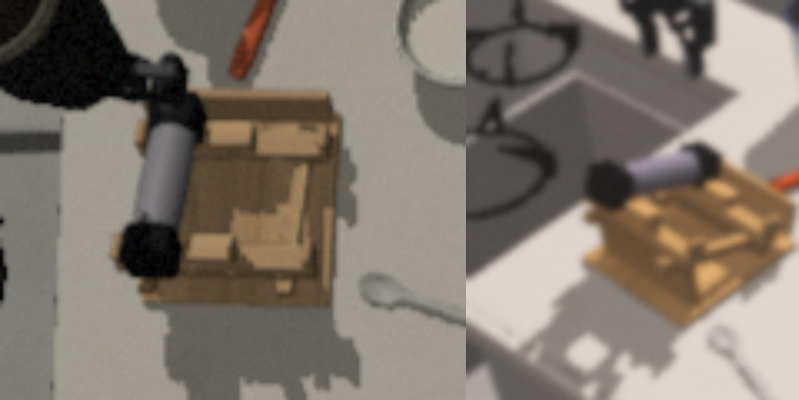

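Mill 1 lies in the left lane, low cap at the lip (178,118) and high cap at (150,248). On to mill 2.

```bash

python3 -m handwheel '[[0.004,-0.0335,0,0,0,0,72],[0.004,-0.0335,0,0,0,0,72],[0.004,-0.0335,0,0,0,0,72],[0.004,-0.0335,0,0,0,0,72],[0.004,-0.0335,0,0,0,0,72],[0.004,-0.0335,0,0,0,0,72],[0.004,-0.0335,0,0,0,0,72],[0.004,-0.0335,0,0,0,0,72],[0.004,-0.0335,0,0,0,0,72],[0.004,-0.0335,0,0,0,0,72],[0.004,-0.0335,0,0,0,0,72],[0.004,-0.0335,0,0,0,0,72],[0.004,-0.0335,0,0,0,0,72],[0.004,-0.0335,0,0,0,0,72],[0.004,-0.0335,0,0,0,0,72],[0.004,-0.0335,0,0,0,0,72],[0.0027,-0.033,0,0,0,0,72],[0.0026,-0.033,0,0,0,0,72]]' 
python3 -m handwheel '[[0,0,0.01,0,0,-6.6,72],[0,0,0.01,0,0,-6.6,72],[0,0,0.01,0,0,-6.6,72],[0,0,0.01,0,0,-6.6,72],[0,0,0.01,0,0,-6.6,72],[0,0,0.01,0,0,-6.6,72],[0,0,0.01,0,0,-6.6,72],[0,0,0.01,0,0,-6.6,72],[0,0,0,0,0,-6.6,72],[0,0,0,0,0,-6.6,72],[0,0,0,0,0,-6.6,72],[0,0,0,0,0,0,72],[0,0,0,0,0,0,72]]'
python3 - <<'E'
from h import *
go([.484,-.450,.0145],tip(-110))
E
```

```text
clock: 15.92
ee_pos: [0.4872, -0.4514, 0.2149]
eef_rot: [0.026, 1.0, 0.0, -0.0]
ft_force: [1.5, 0.7, 0.2]
gripper_width: 0.72
grip_force: 0.0
clock: 17.0
ee_pos: [0.4876, -0.4494, 0.1345]
eef_rot: [-0.569, 0.822, 0.0, 0.0]
ft_force: [0.6, -0.3, -0.4]
gripper_width: 0.719
grip_force: 0.0
t 17.00 pos [ 0.4876 -0.4494  0.1345] j [-26.  24.  -9.  -0. -58.   5.] tool shift mm [  1.8   3.1 120. ] rows 3.0
  turn [ 0.02  0.01 -0.57]
  F [ 0.6  -0.3  -0.37] M [-0.072  0.051  0.015] grip 0.0 w 0.719
```

```bash
python3 -m handwheel '[[0.0018,0.0031,0.02,0,0,-0.57,72],[0,0,0.025,0,0,0,72],[0,0,0.025,0,0,0,72],[0,0,0.025,0,0,0,72],[0,0,0.015,0,0,0,72],[0,0,0.01,0,0,0,72],[0,0,0,0,0,0,72],[0,0,0,0,0,0,72]]'
python3 - <<'E'
from h import *
go()
E
python3 -m handwheel '[[0,0,0,0,0,0,30],[0,0,0,0,0,0,30],[0,0,0,0,0,0,30],[0,0,0,0,0,0,30],[0,0,0,0,0,0,30],[0,0,0,0,0,0,30],[0,0,0,0,0,0,30],[0,0,0,0,0,0,30]]' 60
python3 - <<'E'
from h import *
go()
E
python3 -m handwheel '[[0,0,-0.01,0,0,0,30],[0,0,-0.02,0,0,0,30],[0,0,-0.03,0,0,0,30],[0,0,-0.03,0,0,0,30],[0,0,-0.03,0,0,0,30],[0,0,-0.03,0,0,0,30],[0,0,-0.02,0,0,0,30],[0,0,-0.01,0,0,0,30],[0,0,0,0,0,0,30],[0,0,0,0,0,0,30],[0,0,0,0,0,0,30],[0,0,0,0,0,0,30],[0,0,0,0,0,0,30]]'
python3 - <<'E'
from h import *
for i in range(4): c=cap('top'); go()
E
```

```text
clock: 17.67
ee_pos: [0.4837, -0.4496, 0.0146]
eef_rot: [-0.575, 0.818, 0.0, -0.0]
ft_force: [0.4, -0.1, 0.1]
gripper_width: 0.72
grip_force: 0.0
t 17.67 pos [ 0.4837 -0.4496  0.0146] j [-26.  31. -15.   0. -44.   6.] tool shift mm [0. 0. 0.] rows 0.0
  F [ 0.43 -0.11  0.09] M [-0.006  0.03   0.01 ] grip 0.0 w 0.72
clock: 18.33
ee_pos: [0.4843, -0.4499, 0.0165]
eef_rot: [-0.575, 0.818, -0.001, 0.001]
ft_force: [0.3, 0.1, 6.4]
gripper_width: 0.472
grip_force: 61.0
t 18.33 pos [ 0.4843 -0.4499  0.0165] j [-26.  31. -15.   0. -44.   6.] tool shift mm [0. 0. 0.] rows 0.0
  F [0.33 0.12 6.35] M [ 0.319  0.401 -0.077] grip 61.0 w 0.472
clock: 19.42
ee_pos: [0.4828, -0.4488, 0.1927]
eef_rot: [-0.575, 0.818, 0.001, -0.001]
ft_force: [0.1, -0.6, -3.1]
gripper_width: 0.47
grip_force: 61.3
t 19.47 pos [ 0.483 -0.449  0.193] j [-26.  21.  -5.  -0. -64.   6.] tool shift mm [0. 0. 0.] rows 0.0
  F [ 0.5  -0.48 -3.69] M [-0.153  0.046  0.022] grip 61.3 w 0.467
t 19.52 pos [ 0.4831 -0.4491  0.1934] j [-26.  21.  -5.  -0. -64.   6.] tool shift mm [0. 0. 0.] rows 0.0
  F [ 0.22 -0.15 -3.75] M [-0.133  0.05   0.041] grip 61.3 w 0.47
t 19.57 pos [ 0.4832 -0.4491  0.1936] j [-26.  21.  -5.  -0. -64.   6.] tool shift mm [0. 0. 0.] rows 0.0
  F [ 0.44 -0.2  -3.17] M [-0.179  0.034 -0.007] grip 61.3 w 0.471
t 19.62 pos [ 0.4833 -0.4492  0.1939] j [-26.  21.  -5.  -0. -64.   6.] tool shift mm [0. 0. 0.] rows 0.0
  F [-0.04 -0.43 -3.47] M [-0.114 -0.014 -0.002] grip 61.3 w 0.468
```

Mill 2 gives Mx of about -0.14 and My of about +0.04 against a zero baseline, so its heavy end also points to +y (tool -x). Mill 1's measured seat puts the right lane at about (0.535, 0.0555, 0.089).

```bash
python3 - <<'E'
from h import *
p,R=lane([.5353,.0555,.089],.06,off=.0055,up=.006); print(p); go([p[0],p[1],.22],tip(-183))
E
```

```text
[0.54828412 0.05481953 0.14226537]
t 19.62 pos [ 0.4833 -0.4492  0.1939] j [-26.  21.  -5.  -0. -64.   6.] tool shift mm [-496.3  109.3  -26. ] rows 12.7
  turn [ 5.000e-02 -3.000e-02  7.324e+01]
  F [-0.04 -0.43 -3.47] M [-0.114 -0.014 -0.002] grip 61.3 w 0.468
```

```bash
python3 -m handwheel '[[-0.0103,0.0023,-0.0005,0,0,0,30],[-0.0207,0.0045,-0.001,0,0,0,30],[-0.031,0.0068,-0.0016,0,0,0,30],[-0.031,0.0068,-0.0016,0,0,0,30],[-0.031,0.0068,-0.0016,0,0,0,30],[-0.031,0.0068,-0.0016,0,0,0,30],[-0.031,0.0068,-0.0016,0,0,0,30],[-0.031,0.0068,-0.0016,0,0,0,30],[-0.031,0.0068,-0.0016,0,0,0,30],[-0.031,0.0068,-0.0016,0,0,0,30],[-0.031,0.0068,-0.0016,0,0,0,30],[-0.031,0.0068,-0.0016,0,0,0,30],[-0.031,0.0068,-0.0016,0,0,0,30],[-0.031,0.0068,-0.0016,0,0,0,30],[-0.031,0.0068,-0.0016,0,0,0,30],[-0.031,0.0068,-0.0016,0,0,0,30],[-0.0207,0.0045,-0.001,0,0,0,30],[-0.0103,0.0023,-0.0005,0,0,0,30],[0,0,0,0,0,0,30]]'
python3 -m handwheel '[[0,0,0,0,0,3,30],[0,0,0,0,0,5,30],[0,0,0,0,0,6,30],[0,0,0,0,0,6,30],[0,0,0,0,0,6,30],[0,0,0,0,0,6,30],[0,0,0,0,0,6,30],[0,0,0,0,0,6,30],[0,0,0,0,0,6,30],[0,0,0,0,0,6,30],[0,0,0,0,0,6,30],[0,0,0,0,0,6,30],[0,0,0,0,0,5,30],[0,0,0,0,0,0,30],[0,0,0,0,0,0,30],[0,0,0,0,0,0,30],[0,0,0,0,0,0,30]]'
python3 - <<'E'
from h import *
cams.read_camera('top'); go()
E
python3 -m handwheel '[[0,0,0,0,2,0,30],[0,0,0,0,4,0,30],[0,0,0,0,4,0,30],[0,0,0,0,4,0,30],[0,0,0,0,4,0,30],[0,0,0,0,2,0,30],[0,0,0,0,0,0,30],[0,0,0,0,0,0,30]]'
python3 - <<'E'
from h import *
p,R=lane([.5353,.0555,.089],.025,off=.0055,up=.006); go(p,R)
E
```

```text
clock: 21.2
ee_pos: [0.5488, 0.0566, 0.22]
eef_rot: [-0.576, 0.817, 0.0, 0.0]
ft_force: [-0.0, -0.6, -2.6]
gripper_width: 0.473
grip_force: 61.3
clock: 22.62
ee_pos: [0.5486, 0.054, 0.22]
eef_rot: [0.023, 1.0, 0.0, -0.0]
ft_force: [0.1, -0.4, -3.0]
gripper_width: 0.472
grip_force: 61.3
t 22.67 pos [0.5486 0.0542 0.2199] j [  26.   10.  -17.   -0.  -64. -119.] tool shift mm [0. 0. 0.] rows 0.0
  F [-0.46  0.08 -3.24] M [0.034 0.134 0.029] grip 61.3 w 0.472
clock: 23.33
ee_pos: [0.5493, 0.0543, 0.219]
eef_rot: [0.024, 0.985, 0.004, -0.174]
ft_force: [-0.9, 0.5, -3.6]
gripper_width: 0.471
grip_force: 61.3
t 23.33 pos [0.5493 0.0543 0.219 ] j [  20.   22.    1.   -8.  -87. -112.] tool shift mm [-25.3   0.6 107.4] rows 2.8
  turn [-0.09  0.    0.23]
  F [-0.89  0.53 -3.58] M [-0.105 -1.405  0.005] grip 61.3 w 0.471
```

The moment turned with the mill (My +0.13), which confirms its heavy end points to the far, low side. Lowering into the right lane.

```bash
python3 -m handwheel '[[-0.005,0.0003,0.01,0,0,0.2,30],[-0.006,0.0003,0.02,0,0,0,30],[-0.006,0,0.02,0,0,0,30],[-0.005,0,0.02,0,0,0,30],[-0.0033,0,0.02,0,0,0,30],[0,0,0.012,0,0,0,30],[0,0,0.005,0,0,0,30],[0,0,0,0,0,0,30],[0,0,0,0,0,0,30]]'
python3 - <<'E'
from h import *
p,R=lane([.5353,.0555,.089],.0,off=.0055,up=.006); go(p,R)
c=cap('top'); c2=cap('scene')
a=cv2.resize(c['image'][150:270,130:270],(466,400)); b=cv2.resize(c2['image'][100:220,180:280],(333,400))
cv2.imwrite('pics/s6.png',np.hstack([a,b])[:,:,::-1])
E
```

```text
clock: 24.08
ee_pos: [0.5363, 0.0556, 0.1115]
eef_rot: [0.025, 0.985, 0.004, -0.173]
ft_force: [0.5, -0.2, -4.1]
gripper_width: 0.469
grip_force: 61.3
t 24.08 pos [0.5363 0.0556 0.1115] j [  21.   26.   -8.   -8.  -74. -110.] tool shift mm [-0.7 -0.1 27. ] rows 0.7
  turn [-0.09  0.1   0.06]
  F [ 0.52 -0.16 -4.14] M [-0.075 -1.484  0.018] grip 61.3 w 0.469
```

View pics/s6.png

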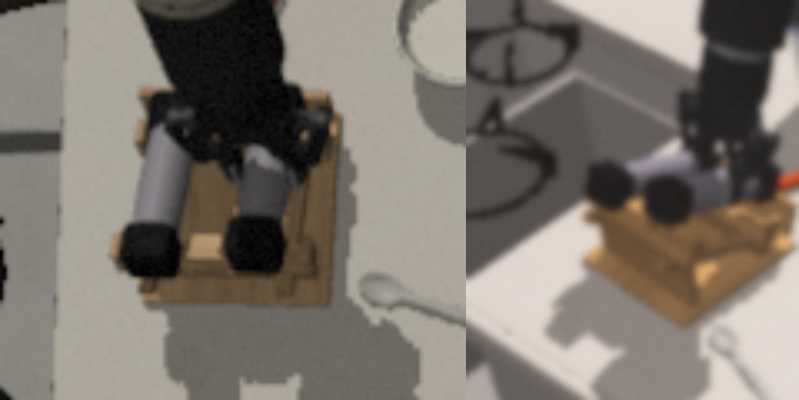

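Mill 2, near cap at (257,243), hovers above the right lane, parallel to mill 1. Guarded descent.

```bash
python3 -m handwheel '[[0,0,0.008,0,0,0,30],[0,0,0.007,0,0,0,30],[0,0,0.004,0,0,0,30],[0,0,0.003,0,0,0,30],[0,0,0.001,0,0,0,30],[0,0,0,0,0,0,30],[0,0,0,0,0,0,30]]' | sed -n '2p;4p'
python3 -m handwheel '[[0,0,0.001,0,0,0,30],[0,0,0,0,0,0,30]]' | sed -n '2p;4p'
python3 -m handwheel '[[0,0,0.001,0,0,0,30],[0,0,0,0,0,0,30]]' | sed -n '2p;4p'
python3 -m handwheel '[[0,0,0.001,0,0,0,30],[0,0,0,0,0,0,30]]' | sed -n '2p;4p'
python3 -m handwheel '[[0,0,0.001,0,0,0,30],[0,0,0,0,0,0,30]]' | sed -n '2p;4p'
```

```text
ee_pos: [0.5283, 0.0558, 0.0891]
ft_force: [-0.1, -0.5, -3.8]
ee_pos: [0.5278, 0.0559, 0.0882]
ft_force: [0.3, -0.1, -3.1]
ee_pos: [0.5273, 0.0559, 0.0872]
ft_force: [0.4, 0.2, -3.6]
ee_pos: [0.5271, 0.0559, 0.0863]
ft_force: [-0.3, -0.3, -2.3]
ee_pos: [0.527, 0.0559, 0.0859]
ft_force: [-1.7, -0.9, 1.6]
```

Contact is where I expected it. Now sliding down to the lip.

```bash
python3 -m handwheel '[[-0.0015,0,0,0,0,0,30],[-0.0015,0,0,0,0,0,30],[-0.001,0,0,0,0,0,30],[0,0,0,0,0,0,30]]' | sed -n '2p;4p'
python3 -m handwheel '[[-0.001,0,0,0,0,0,30],[0,0,0,0,0,0,30]]' | sed -n '2p;4p'
python3 -m handwheel '[[-0.001,0,0,0,0,0,30],[0,0,0,0,0,0,30]]' | sed -n '2p;4p'
python3 -m handwheel '[[-0.001,0,0,0,0,0,30],[0,0,0,0,0,0,30]]' | sed -n '2p;4p'
python3 -m handwheel '[[-0.001,0,0,0,0,0,30],[0,0,0,0,0,0,30]]' | sed -n '2p;4p'
```

```text
ee_pos: [0.5307, 0.0556, 0.0846]
ft_force: [-2.0, -0.9, 5.4]
ee_pos: [0.5316, 0.0556, 0.0842]
ft_force: [-2.2, 0.2, 5.5]
ee_pos: [0.5326, 0.0555, 0.0839]
ft_force: [-1.5, 0.4, 7.4]
ee_pos: [0.5335, 0.0555, 0.0836]
ft_force: [-1.8, 0.2, 6.7]
ee_pos: [0.5335, 0.0554, 0.0835]
ft_force: [-3.5, 0.6, 10.7]
```

```bash

python3 -m handwheel '[[0,0,-0.001,0,0,0,46],[0,0,0,0,0,0,48],[0,0,0,0,0,0,50],[0,0,0,0,0,0,55],[0,0,0,0,0,0,62],[0,0,0,0,0,0,66],[0,0,0,0,0,0,66]]'
python3 -m handwheel '[[0,0,-0.01,0,0,0,66],[0,0,-0.02,0,0,0,66],[0,0,-0.03,0,0,0,66],[0,0,-0.03,0,0,0,66],[0,0,-0.03,0,0,0,66],[0,0,-0.02,0,0,0,66],[0,0,0,0,-2,0,72],[0,0,0,0,-6,0,72],[0,0,0,0,-6,0,72],[0,0,0,0,-6,0,72],[0,-0.03,0,0,0,0,72],[0,-0.04,0,0,0,0,72],[0,-0.04,0,0,0,0,72],[0,-0.04,0,0,0,0,72],[0,-0.04,0,0,0,0,72],[0,-0.03,0,0,0,0,72],[0,0,0,0,0,0,72],[0,0,0,0,0,0,72]]' 
python3 - <<'E'
from h import *
c=cap('top'); c2=cap('scene')
a=cv2.resize(c['image'][150:270,130:270],(466,400)); b=cv2.resize(c2['image'][100:220,180:280],(333,400))
cv2.imwrite('pics/s7.png',np.hstack([a,b])[:,:,::-1])
X=cloud(c); im=c['image'].astype(int)
for y in(.1514,.0555):
    for x in(.47,.61):
        m=(abs(X[...,1]-y)<.035)&(abs(X[...,0]-x)<.035)&(X[...,2]>.04)&(X[...,2]<.19)&(im.max(-1)<70); p=X[m]; print(y,x,len(p),np.median(p,0).round(3))
go()
E
```

```text
clock: 27.02
ee_pos: [0.535, 0.0556, 0.0835]
eef_rot: [0.025, 0.985, 0.004, -0.173]
ft_force: [-0.2, -0.5, -0.2]
gripper_width: 0.663
grip_force: 0.0
clock: 28.52
ee_pos: [0.571, -0.1683, 0.2161]
eef_rot: [0.027, 1.0, -0.001, 0.0]
ft_force: [0.7, 0.1, -0.7]
gripper_width: 0.717
grip_force: 0.0
0.1514 0.47 0 [nan nan nan]
0.1514 0.61 2 [0.614 0.118 0.049]
0.0555 0.47 282 [0.468 0.055 0.131]
0.0555 0.61 178 [0.597 0.047 0.088]
t 28.62 pos [ 0.5712 -0.1665  0.2159] j [  3.  14. -12.   0. -64. -96.] tool shift mm [0. 0. 0.] rows 0.0
  F [-0.12  0.89  0.73] M [0.023 0.01  0.004] grip 0.0 w 0.722
  return _methods._mean(a, axis=axis, dtype=dtype,
  ret = um.true_divide(
```

View pics/s7.png

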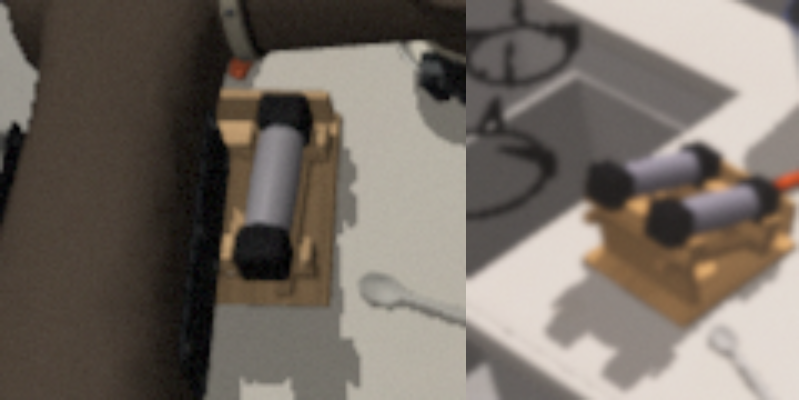

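Both mills lie side by side in their lanes: in the right panel the high caps are at (610,185) and (670,220), the low caps at the lip at (705,160) and (765,195). The spoon and bowl haven't moved and the gripper is clear, so I'll hand in.

```bash
python3 -c "
from workcell import order; print(order.close_job())"
```

```text
the job is handed in; nothing more can be done
None
```

Both pepper mills lie in the rest, one per lane, with the heavy ends (found from the wrist moment) down against the lip; I handed the job in at about 29 s, and no verdict came back.

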